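# Release the steel ball from the feeder

### The arm

A 7-joint arm with a two-finger parallel gripper is mounted at the origin on a cart in front of the work surface, level with it; the furniture and walls round the work are solid. World frame = base frame: x ahead of the robot, y to its left, z up, the work surface at z = 0. Lengths are in m, angles in rad, forces in N, time in s.
With the tool pointing down it reaches from about 0.4 to 0.85 m from the base axis. Payload 10.4 kg.
Tool frame: the origin (TCP) lies midway between the tips of the shut fingers; the grasp point (between the pads) lies 19 mm behind it; z points along the fingers, y is the line along which they close (so a half turn about z gives the same grasp; the last joint's range is limited). The gripper opens to 87 mm and grips with 3 to 60 N. Pads are 19 mm wide; open, the fingers measure 117 mm over their backs; the gripper's body (75 mm by 190 mm) begins 51 mm behind the grasp point.
Start: joints at [-1.193, 0.332, -0.065, 1.46, 0.022, 1.35, -0.088], TCP at [0.244, 0.575, 0.19] pointing down, gripper open.
Joint ranges: [-2.6, 2.6], [-0.5, 2.12], [-1.47, 1.34], [0.16, 2.42], [-1.27, 4.41], [0.06, 2.06], [-2.6, 2.6]. Speed limits (rad/s): [2.22, 2.22, 2.79, 2.79, 3.14, 3.14, 3.14].

### API

Orientations are given as a 3x3 rotation matrix whose columns are the frame's x, y, z axes.
In Python, from station import monitor, snapshot, order gives the robot as it stands.
- The arm moves only by the tool jog_arm, never from a script. Its argument "deltas" is a list of rows, each an object with "linear": the shift along the world's x, y, z in m, a list of three; "roll": the turn about the world's z in degrees. In form: [{"linear": [dx, dy, dz], "roll": roll}, ...]. A call has 1 to 12 rows; each row shifts and turns the commanded pose from where the row before left it; what a row does not reach is not made up. A row lasts 1/10 s, in which the tool goes at most 50 mm and 8.59 degrees, less where a joint would pass 70% of its speed; a pose out of reach is approached as far as the arm can. A call is refused whole if a number of a shift passes 0.05 or a number of a turn 8.59, either way. A call with a gripper value outside its range is refused whole. "hand" is the opening, from 0 (shut) to 1 (fully open), set as the call begins (left out, the last holds). The fingers move at their own pace and stop on an object; the grip force is fixed at half the most. Time passes only in rows, so rows that do not move let the fingers close. It gives the time, the measured TCP pose, the force, the opening and the grip force at its end, in the units of the state.
- monitor.get_state(): the state, without advancing time (a new reading comes with each control period).
- snapshot(name): name is "scene" or "top"; returns a dict with "frame" (384x512x3 uint8, blue, green, red), "depth" (384x512 float32, m along the optical axis (not along the pixel's ray), 0 where there is no reading), "intrinsics" (3x3 intrinsics, pixels), "D" ([k1, k2, p1, p2, k3] as OpenCV has them; the pictures are not rectified), "rvec" (rotation vector, rad) and "tvec" (3), from world to camera coordinates, as OpenCV has them. Camera axes: x right, y down, z forward; pixel columns grow to the right and rows downward; lengths in m; the calibration is good to about 2 mm. A picture is of the moment at which its call begins.
- order.finish_job(): hands the job in; it is judged then, once.
The state is a dict: "t": time; "joints": joint angles; "qd": joint speeds; "tau": joint torques, N m; "tcp_pos": TCP position; "orientation": TCP orientation; "wrist_force": force on the tool from outside, world axes, zero at the start; "torque": the same for the moment, N m; "grip_width": finger opening in m; "finger_force": force on a finger pad.
Only numpy, scipy, OpenCV 4.12 (cv2) and the standard library are available. Lean on these libraries where they do the work, as an engineer would, in place of code of your own. Each camera call takes 0.05 s, during which the arm holds its last target. There are 200 camera calls.

### The job

Release the steel ball from the two-lane feeder: with the fingertips, press down the black pad of the lever beside the ball's lane so that its gate lifts, keep it down until the ball has rolled into the catch tray, then let go so that the gate closes. The roller must stay behind its own gate with its lever unpressed. Touch neither the ball, the roller nor the gates directly, and leave the things standing around where they are.

Things in the scene. Friction and masses are not known exactly. Their poses are not given: they have to be found in the camera images.
- feeder: Feeder fixed on the bench: grey base plate 285 x 124 x 8 mm, two open lanes, two rocking levers (pivots 85 mm behind the pads, 82 mm high, in cheeks 86 to 90 mm high), a catch tray. Origin on the bench at mid width, 20 mm past the pivots; x along the lanes, downhill and away from the robot, y left, z up. Lane centres at y = +16.5 (left) and -16.5 mm (right), 30 mm wide, x = -35 to 100 mm.
- tray (a point): Centre of the catch tray's floor, 15 mm above the bench, at x = 137 mm in the feeder frame. The tray measures 68 mm along the feeder's x and 118 mm across, with walls 34 to 60 mm high; the lanes end at its near wall, 40 mm above the bench. Tall fixed machines stand on both sides of the feeder, left of y = 390 and right of y = 30 mm in the world, beyond x = 410 mm; come from the front.
- pad_left (a point): Centre of the upper face of the left lever's black press pad (32 x 32 mm, 8 mm thick), at the lever's near end: x = -105, y = +55 mm, height 92 mm in the feeder frame when unpressed. Works the gate of the left lane. It moves down with the lever, about 34 mm at full press.
- pad_right (a point): The same for the right lever, at y = -55 mm; works the gate of the right lane.
- lever_left (a joint): Left lever's angle in rad: 0 unpressed, gate down; grows as the pad is pressed, to a stop at 0.42. Sprung back to 0 by itself; the pad needs about 3 N at first, 7 N at the stop, and is 85 mm from the pivot. The ball passes under the gate from about 0.30 (pad 25 mm down); 0.25 counts as pressed.
- lever_right (a joint): Right lever's angle, the same.
- gate_left (a point): Middle of the lower edge of the left lane's gate, an aluminium plate 28 mm wide and 4 mm thick hung from the left lever's far end, at x = 50, y = 16.5 mm in the feeder frame. It stands 6 mm above the lane floor when down and rises about 30 mm.
- gate_right (a point): The same for the right lane's gate (y = -16.5 mm).
- ball: Bare steel ball, 26 mm in diameter, origin at its centre (its axes turn as it rolls). Rests against the gate of either the left or the right lane; which one varies.
- roller: Bare steel roller, a cylinder 26 mm in diameter and 26 mm long, lying across the other lane against its gate. Origin at its centre, y along its axis. Stays there.
- ring: Bystander: steel bearing ring 52 mm in diameter, 15 mm high, lying on the bench; origin under its centre.
- pin: Bystander: dark turned pin 25 mm in diameter, 63 mm high, standing on the bench; origin under its centre.
- tin: Bystander: flat round tin 64 mm in diameter, 31 mm high; origin under its centre.

How it is judged:
On the way, in this order (a step that is already met when the one before it is completed fails the run):
1. the lever of the ball's lane is pressed down (((y of roller in the frame of feeder below 0 m and value of joint lever_left above 0.25 rad) or (y of roller in the frame of feeder above 0 m and value of joint lever_right above 0.25 rad)) and x of ball in the frame of feeder below 0.1 m), for 0.02 s.
2. the ball is in the catch tray while that lever is still down (((y of roller in the frame of feeder below 0 m and value of joint lever_left above 0.25 rad) or (y of roller in the frame of feeder above 0 m and value of joint lever_right above 0.25 rad)) and x of ball in the frame of feeder between 0.103 and 0.17 m and y of ball in the frame of feeder between -0.058 and 0.058 m and height (world z) of ball below 0.05 m), for 0.05 s.
At the end, for the whole second after the job is handed in: The ball lies at rest (under 30 mm/s) in the catch tray, both levers are back up (under 0.05 rad), and the roller is in its lane behind its closed gate (x of ball in the frame of feeder between 0.103 and 0.17 m and y of ball in the frame of feeder between -0.058 and 0.058 m and height (world z) of ball below 0.05 m and linear speed of ball below 0.03 m/s and value of joint each of lever_left, lever_right below 0.05 rad and x of roller in the frame of feeder between 0 and 0.045 m and y of roller in the frame of feeder between -0.033 and 0.033 m and height (world z) of roller between 0.05 and 0.08 m); the robot touches nothing.
It fails at once if the roller's lever is pressed (over 0.1 rad) ((y of roller in the frame of feeder above 0 m and value of joint lever_left above 0.1 rad) or (y of roller in the frame of feeder below 0 m and value of joint lever_right above 0.1 rad)).
It fails at once if the ball or the roller is touched by the robot (contact force between any of the arm, the fingers and ball above 0.3 N or contact force between any of the arm, the fingers and roller above 0.3 N).
It fails at once if the ball or the roller is lifted (centre over 100 mm above the bench) (height (world z) of any of ball, roller above 0.1 m).
It fails at once if a gate is touched by the robot (contact force between any of the arm, the fingers and lever_left_c2 above 0.3 N or contact force between any of the arm, the fingers and lever_left_c3 above 0.3 N or contact force between any of the arm, the fingers and lever_right_c2 above 0.3 N or contact force between any of the arm, the fingers and lever_right_c3 above 0.3 N).
It fails at once if a bystander is moved more than 15 mm (distance of any of ring, pin, tin from where it was at the start of the episode above 0.015 m).
It also fails if it takes over 35 s, if anything falls off the work surface, if the arm or the gripper's body presses on something with over 40 N, if the wrist force passes 120 N, or if a joint passes its speed limit or range.

## Working session

There is one attempt and no reset: what is moved stays moved. The work goes in short steps, Python scripts to look and compute and a tool call to move; the robot and the scene stay as the last step left them, time stands still between calls to the robot, and variables do not carry over. Pictures are saved under pics/ and viewed, at most 10 in all, crops included, and the job is handed in when it is done.

Besides the shell and the picture viewer there is one more tool, called after ">>>" as name(argument=value, ...), one argument or row to a line, values as JSON. jog_arm: Moves the arm, as the interface text tells. Its arguments: {"type":"object","properties":{"deltas":{"type":"array"},"hand":{"type":"number"}},"required":["deltas"]}

```bash
mkdir -p pics
cat > h.py <<'E'
import numpy as np, cv2
from station import monitor, snapshot, order
def load(n):
    s=np.load(f'{n}.npz'); return {k:s[k] for k in s.files}
def pts(s):
    d=s['depth'];h,w=d.shape;u,v=np.meshgrid(np.arange(w),np.arange(h))
    uv=np.stack([u,v],-1).reshape(-1,1,2).astype(np.float64)
    r=cv2.undistortPoints(uv,s['intrinsics'],s['D']).reshape(h,w,2)
    c=np.dstack([r,np.ones((h,w))])*d[...,None]
    R=cv2.Rodrigues(s['rvec'])[0]
    return (c-s['tvec'].reshape(3))@R
E
python3 - <<'E'
from h import *
for n in('scene','top'):
    s=snapshot(n); np.savez(n+'.npz',**s); cv2.imwrite(f'pics/{n}.png',s['frame'])
    R=cv2.Rodrigues(s['rvec'])[0]; print(n,-R.T@s['tvec'].reshape(3))
print(monitor.get_state())
E
```

```text
scene [ 0.02165659 -0.59578846  1.11317946]
top [0.29670011 0.03276943 1.36230955]
{'t': 0.1, 'joints': array([-1.19261886,  0.33281717, -0.06466637,  1.46081906,  0.02164359,
        1.34992552, -0.08853114]), 'qd': array([-0.0006304 , -0.00259044,  0.000796  , -0.00506831,  0.00024409,
       -0.00081224, -0.00282474]), 'tau': array([ 1.20265948e-03, -6.24547076e+01,  2.44272233e-02, -3.90719104e+01,
       -6.14529150e-02,  3.66111437e-02,  6.52717108e-05]), 'tcp_pos': array([0.24372491, 0.57510845, 0.18904643]), 'orientation': array([[-9.20744345e-01,  3.90166241e-01, -3.93193983e-04],
       [ 3.90166424e-01,  9.20743556e-01, -1.21096922e-03],
       [-1.10448483e-04, -1.26840415e-03, -9.99999189e-01]]), 'wrist_force': array([-0.3726328 ,  0.43617886,  0.35400744]), 'torque': array([-0.00934975,  0.00328968,  0.04428637]), 'finger_force': 0.0, 'grip_width': 0.0871584432242355}
```

View pics/scene.png

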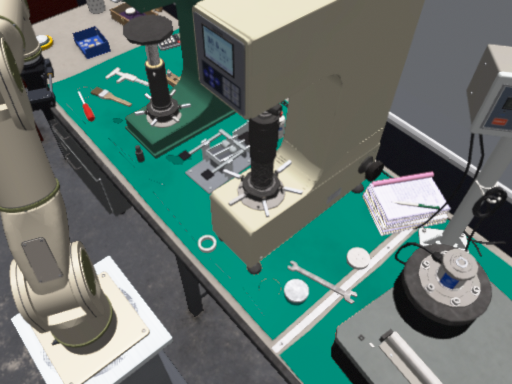

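View pics/top.png

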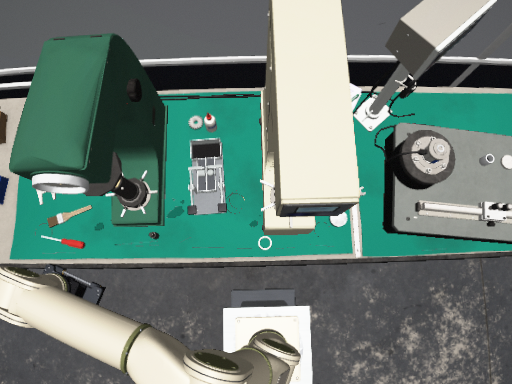

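The scene view shows the feeder at about (225,165), the ring at (207,242) and the pin at (140,155). In the top view the feeder spans (190..226, 140..213), with its black pads at about (193,209) and (226,207). I'll crop in and measure next.

Run:
```python
from h import *
s=load('top'); P=pts(s)
c=s['frame'][128:224,170:250]; a=cv2.resize(c,None,fx=6,fy=6,interpolation=cv2.INTER_CUBIC)
cv2.imwrite('pics/c1.png',a)
s2=load('scene');c=s2['frame'][95:200,165:300];cv2.imwrite('pics/c2.png',cv2.resize(c,None,fx=5.6,fy=5.6,interpolation=cv2.INTER_CUBIC))
for n,q,Q in(('top',s,P),('scene',s2,pts(s2))):
    m=((q['frame'].max(2)<60)&(Q[...,2]>.075)&(Q[...,2]<.105)&(Q[...,0]>.3)&(Q[...,0]<.7)&(Q[...,1]>.05)&(Q[...,1]<.38)).astype(np.uint8)
    k,l,st,ce=cv2.connectedComponentsWithStats(m)
    for i in range(1,k):
        if st[i,4]>8: print(n,st[i],ce[i],Q[l==i].mean(0),np.ptp(Q[l==i],axis=0))
    # base plate: z ~ .008
    if n=='top':
        m=(abs(Q[...,2]-.008)<.005)&(q['frame'].std(2)<12)&(q['frame'].max(2)>80)&(Q[...,0]>.35)&(Q[...,0]<.8)&(Q[...,1]>.1)&(Q[...,1]<.36)
        r=cv2.minAreaRect(Q[m][:,:2].astype(np.float32)); print('base',m.sum(),r)
for n,u,v in(('ring',265,242),('pin',154,236),('tin?',196,122),('t2',210,120)): print(n,P[v,u])
```

```text
base 748 ((0.6439850926399231, 0.21368974447250366), (0.28372544050216675, 0.12127459794282913), 2.9990975856781006)
scene [179 151  12   9  59] [184.22033898 155.15254237] [0.50055551 0.25782432 0.09029099] [0.0263525 0.0302486 0.0071596]
scene [202 170  11   9  61] [207.08196721 174.13114754] [0.50686849 0.14833743 0.09068373] [0.02626187 0.02969836 0.00875276]
ring [ 0.38829411 -0.00280319  0.00112591]
pin [0.4159191  0.40897983 0.04127025]
tin? [ 0.88122902  0.26508281 -0.00442618]
t2 [0.84882739 0.19606669 0.08678771]
```

View pics/c1.png

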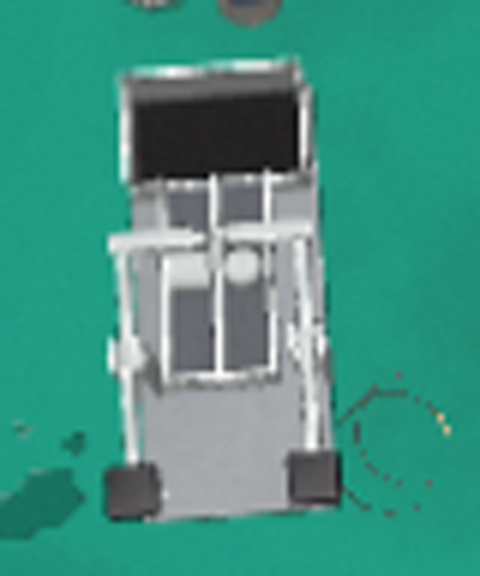

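View pics/c2.png

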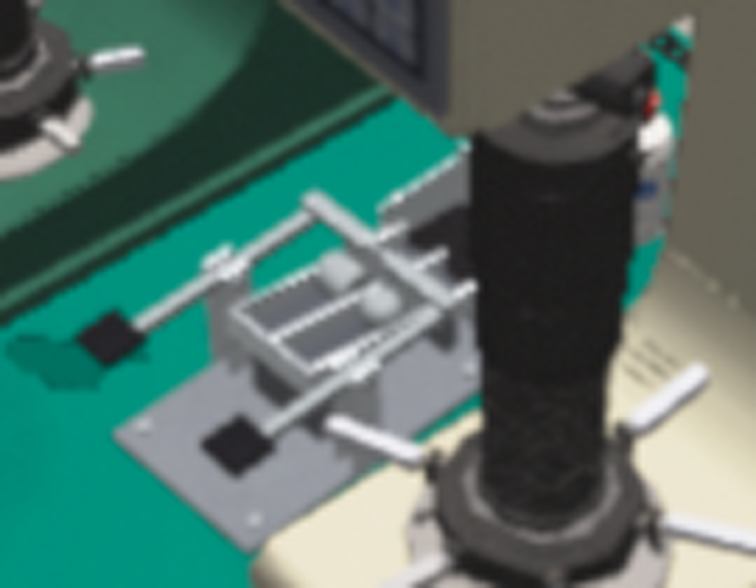

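The top crop shows a square roller in the left lane at crop (187,270) and a round ball in the right lane at (243,265). So I need pad_right, at crop (315,477). In the scene crop the pads are at (112,340) left and (238,445) right. Their measured spacing is 109.7 mm against 110 given, and the yaw from the pads (3.3°) agrees with the plate (3.0°). Before moving I'll check the pad against the top view and the clearance near the right machine.

Run:
```python
from h import *
s=load('top')
R=cv2.Rodrigues(s['rvec'])[0];C=-R.T@s['tvec'].reshape(3)
for n,(u,v) in dict(L=(132,490),R=(315,477)).items():
    q=np.array([[[170+(u+.5)/6-.5,128+(v+.5)/6-.5]]]);x,y=cv2.undistortPoints(q,s['intrinsics'],s['D']).ravel()
    d=R.T@[x,y,1];print(n,C+d*(.092-C[2])/d[2])
for n in('top','scene'):
    P=pts(load(n)).reshape(-1,3)
    for lo in np.arange(.3,.66,.06):
        m=(P[:,0]>lo)&(P[:,0]<lo+.06)&(P[:,2]>.11)&(P[:,2]<.7)
        r=m&(P[:,1]<.2)&(P[:,1]>-.2);l=m&(P[:,1]>.2)&(P[:,1]<.5)
        print(n,round(lo,2),'right max y',P[r].tolist() and P[r][P[r][:,1].argmax()].round(3),'left min y',P[l].tolist() and P[l][P[l][:,1].argmin()].round(3))
```

```text
L [0.505105   0.26036001 0.092     ]
R [0.51056103 0.15031836 0.092     ]
top 0.3 right max y [] left min y []
top 0.36 right max y [0.417 0.004 0.165] left min y []
top 0.42 right max y [0.471 0.014 0.253] left min y [0.48  0.431 0.621]
top 0.48 right max y [0.481 0.007 0.253] left min y [0.523 0.387 0.639]
top 0.54 right max y [0.565 0.014 0.252] left min y [0.567 0.383 0.112]
top 0.6 right max y [0.608 0.005 0.121] left min y [0.615 0.388 0.524]
top 0.66 right max y [0.666 0.004 0.196] left min y [0.717 0.387 0.606]
scene 0.3 right max y [] left min y []
scene 0.36 right max y [0.412 0.003 0.133] left min y []
scene 0.42 right max y [0.474 0.013 0.251] left min y [0.479 0.437 0.539]
scene 0.48 right max y [0.487 0.001 0.211] left min y [0.517 0.384 0.522]
scene 0.54 right max y [0.547 0.002 0.21 ] left min y [0.549 0.384 0.53 ]
scene 0.6 right max y [ 0.647 -0.011  0.238] left min y [0.616 0.387 0.508]
scene 0.66 right max y [ 0.66  -0.013  0.397] left min y [0.712 0.385 0.112]
```

Both views agree: pad_right is at about (0.509, 0.149, 0.092). The right machine reaches no further than y≈0.014. I'll approach from the front with the fingers shut.

>>> jog_arm(
  deltas=[
    {"linear": [0.01,-0.03,0],"roll": -6.4},
    {"linear": [0.01,-0.03,0],"roll": -6.4},
    {"linear": [0.01,-0.03,0],"roll": -6.4},
    {"linear": [0.01,-0.03,0],"roll": -6.4},
    {"linear": [0.01,-0.03,0],"roll": -6.4},
    {"linear": [0.01,-0.03,0],"roll": -6.4},
    {"linear": [0.01,-0.03,0],"roll": -6.4},
    {"linear": [0.01,-0.03,0],"roll": -6.4},
    {"linear": [0.01,-0.03,0],"roll": -6.4},
    {"linear": [0.01,-0.03,0],"roll": -6.4},
    {"linear": [0,0,0],"roll": 0},
  ],
  hand=0,
)

```text
t: 1.2
tcp_pos: [0.3453, 0.2718, 0.1897]
orientation: [[-0.044, 0.999, 0.0], [0.999, 0.044, -0.0], [-0.0, 0.0, -1.0]]
wrist_force: [-0.5, 1.2, 0.2]
grip_width: 0.0072
finger_force: 0.0
```

>>> jog_arm(
  deltas=[
    {"linear": [0.015,-0.02,0],"roll": 0},
    {"linear": [0.015,-0.02,0],"roll": 0},
    {"linear": [0.015,-0.02,0],"roll": 0},
    {"linear": [0.015,-0.02,0],"roll": 0},
    {"linear": [0.02,-0.02,0],"roll": 0},
    {"linear": [0.025,-0.015,0],"roll": 0},
    {"linear": [0.025,-0.008,-0.02],"roll": 0},
    {"linear": [0.027,0,-0.02],"roll": 0},
    {"linear": [0,0,-0.02],"roll": 0},
    {"linear": [0,0,-0.01],"roll": 0},
    {"linear": [0,0,0],"roll": 0},
  ],
)

```text
t: 2.3
tcp_pos: [0.4996, 0.1527, 0.1184]
orientation: [[-0.054, 0.999, -0.003], [0.999, 0.054, -0.001], [-0.001, -0.003, -1.0]]
wrist_force: [-1.2, 0.2, 0.2]
grip_width: 0.0005
finger_force: 0.0
```

Run:
```python
from h import *
a=snapshot('scene')['frame'][80:200,150:300];b=snapshot('top')['frame'][128:248,170:260]
f=lambda c:cv2.resize(c,None,fx=3.3,fy=3.3,interpolation=cv2.INTER_CUBIC)
cv2.imwrite('pics/a1.png',np.hstack([f(a),f(b)])); s=monitor.get_state();print(s['tcp_pos'],s['wrist_force'],s['joints'])
```

```text
[0.50073823 0.15299994 0.12043624] [ 0.73090103  0.24368628 -0.64257926] [-0.76114987  0.16029157  0.41625133  1.83963574 -0.07092569  1.15547924
 -0.26710894]
```

View pics/a1.png

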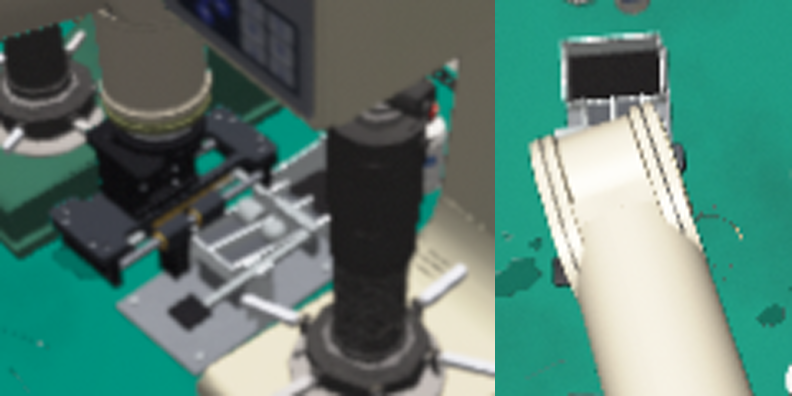

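The fingertips end at about (175,275) in the left half, with the right pad at (190,310). I'll project the reported TCP into the scene image to check that this matches.

Run:
```python
from h import *
s=load('scene')
p=np.array([[.5007,.153,.1204],[.5007,.153,.092],[.509,.149,.092]])
u=cv2.projectPoints(p,s['rvec'],s['tvec'],s['intrinsics'],s['D'])[0].reshape(-1,2)
print(u,(u-[150,80])*3.3)
```

```text
[[203.80497503 167.7226357 ]
 [204.49101886 173.96046105]
 [207.47719676 173.36593712]] [[177.55641759 289.4846978 ]
 [179.82036225 310.06952147]
 [189.67474932 308.10759249]]
```

The TCP projection matches. I'll make small corrections and descend, watching the force.

>>> jog_arm(
  deltas=[
    {"linear": [0.003,-0.004,-0.01],"roll": 0},
    {"linear": [0,0,-0.01],"roll": 0},
    {"linear": [0,0,-0.01],"roll": 0},
    {"linear": [0,0,-0.005],"roll": 0},
    {"linear": [0,0,0],"roll": 0},
    {"linear": [0,0,0],"roll": 0},
  ],
)

```text
t: 3.0
tcp_pos: [0.5038, 0.1485, 0.0848]
orientation: [[-0.053, 0.999, -0.0], [0.999, 0.053, -0.0], [-0.0, -0.0, -1.0]]
wrist_force: [-0.5, -0.5, -0.3]
grip_width: 0.0003
finger_force: 0.0
```

Run:
```python
from h import *
a=snapshot('scene')['frame'][80:200,150:300]
cv2.imwrite('pics/a2.png',cv2.resize(a,None,fx=5,fy=5,interpolation=cv2.INTER_CUBIC)); s=monitor.get_state();print(s['tcp_pos'],s['wrist_force'])
```

```text
[0.50404339 0.14863436 0.08505289] [ 0.19163586 -0.10592485  0.11286049]
```

View pics/a2.png

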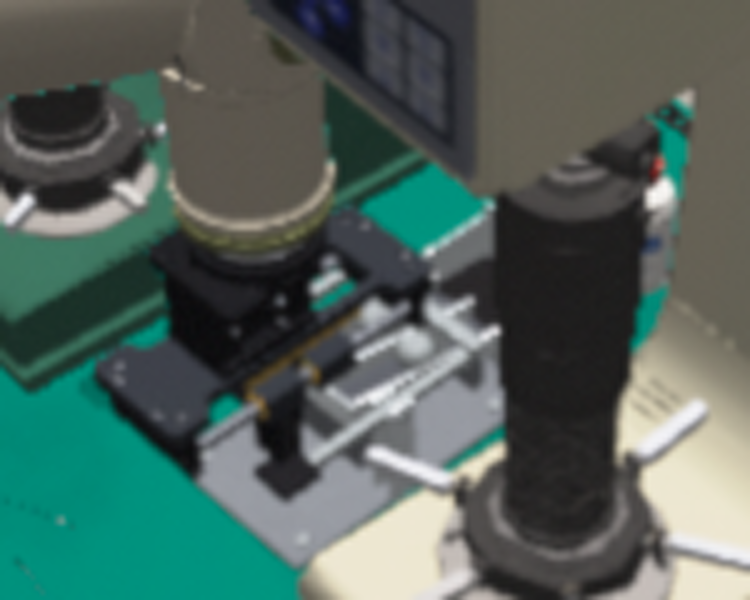

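The fingers are over the right pad at (280,470), with no contact force yet. I'll keep going down.

>>> jog_arm(
  deltas=[
    {"linear": [0,0,-0.005],"roll": 0},
    {"linear": [0,0,-0.005],"roll": 0},
    {"linear": [0,0,0],"roll": 0},
    {"linear": [0,0,0],"roll": 0},
  ],
)

```text
t: 3.45
tcp_pos: [0.5037, 0.1484, 0.0746]
orientation: [[-0.053, 0.999, -0.0], [0.999, 0.053, -0.0], [-0.0, -0.0, -1.0]]
wrist_force: [0.3, 0.1, 0.3]
grip_width: 0.0006
finger_force: 0.0
```

Run:
```python
from h import *
s=snapshot('scene');np.savez('s3.npz',**s);a=s['frame'][120:200,170:270]
b=load('scene')['frame'][120:200,170:270]
f=lambda c:cv2.resize(c,None,fx=4,fy=5,interpolation=cv2.INTER_CUBIC)
f=lambda c:cv2.resize(c,None,fx=4,fy=4,interpolation=cv2.INTER_CUBIC)
cv2.imwrite('pics/a3.png',np.hstack([f(a),f(b)])); P=pts(s)
m=(P[...,0]>.46)&(P[...,0]<.55)&(P[...,1]>.10)&(P[...,1]<.19)&(P[...,2]>.02)&(P[...,2]<.13)&(s['frame'].max(2)<60)
for v,u in np.argwhere(m)[::3]: print(u,v,P[v,u].round(3),end=';')
print(cv2.projectPoints(np.array([[.5037,.1484,.0746]]),s['rvec'],s['tvec'],s['intrinsics'],s['D'])[0])
```

```text
202 168 [0.495 0.155 0.122];202 169 [0.494 0.152 0.12 ];209 169 [0.508 0.136 0.124];204 170 [0.495 0.145 0.122];208 170 [0.503 0.136 0.123];204 171 [0.494 0.144 0.118];208 171 [0.505 0.139 0.114];204 172 [0.494 0.144 0.114];207 172 [0.498 0.134 0.119];210 172 [0.508 0.133 0.113];204 173 [0.494 0.145 0.108];207 173 [0.499 0.136 0.113];210 173 [0.514 0.143 0.095];203 174 [0.499 0.158 0.089];206 174 [0.494 0.135 0.113];209 174 [0.513 0.147 0.088];212 174 [0.521 0.143 0.085];204 175 [0.499 0.153 0.088];207 175 [0.506 0.148 0.088];210 175 [0.511 0.139 0.092];204 176 [0.497 0.152 0.086];207 176 [0.502 0.143 0.09 ];210 176 [0.51  0.139 0.088];206 177 [0.498 0.142 0.09 ];209 177 [0.505 0.136 0.09 ];208 178 [0.5   0.135 0.09 ];[[[206.59943457 178.06603249]]]
```

View pics/a3.png

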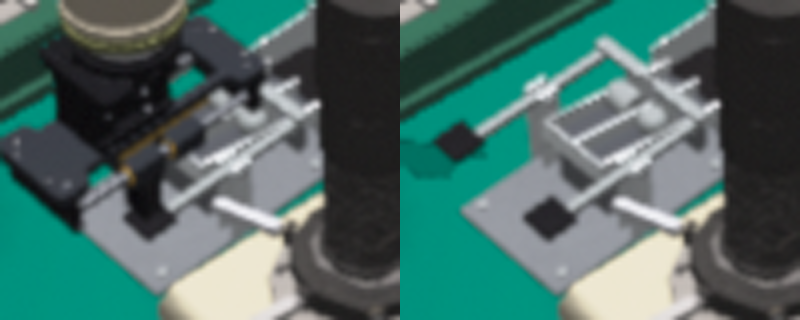

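Here the left half is now and the right half is the start. The pad at (150,220) has not moved and the fingertips sit just above it, so the real tips end higher than the reported TCP. I'll measure how low the gripper's body hangs over the cheek and lever before pressing on.

Run:
```python
from h import *
s=load('s3');P=pts(s);d=s['frame'].max(2)<75
for x in np.arange(.38,.68,.02):
    m=d&(P[...,0]>x)&(P[...,0]<x+.02)&(P[...,1]>.08)&(P[...,1]<.23)&(P[...,2]>.095)&(P[...,2]<.3)
    if m.any():
        Q=P[m];o=Q[:,2].argsort();print(round(x,2),Q[o[:3]].round(3).tolist(),'y',Q[:,1].min().round(3),Q[:,1].max().round(3))
st=monitor.get_state();print(st['tcp_pos'],st['joints'],st['wrist_force'])
```

```text
0.4 [[0.42, 0.116, 0.177], [0.417, 0.132, 0.178], [0.417, 0.15, 0.179]] y 0.101 0.176
0.42 [[0.421, 0.107, 0.188], [0.421, 0.106, 0.193], [0.422, 0.106, 0.197]] y 0.104 0.171
0.44 [[0.443, 0.12, 0.21], [0.459, 0.118, 0.213], [0.446, 0.119, 0.213]] y 0.106 0.18
0.46 [[0.471, 0.111, 0.181], [0.474, 0.133, 0.182], [0.473, 0.108, 0.182]] y 0.105 0.183
0.48 [[0.495, 0.143, 0.095], [0.494, 0.145, 0.108], [0.495, 0.15, 0.108]] y 0.106 0.157
0.5 [[0.507, 0.138, 0.105], [0.505, 0.139, 0.11], [0.502, 0.135, 0.111]] y 0.107 0.139
0.52 [[0.534, 0.113, 0.181], [0.526, 0.112, 0.183], [0.529, 0.111, 0.185]] y 0.109 0.129
0.54 [[0.542, 0.126, 0.209], [0.544, 0.124, 0.21], [0.548, 0.125, 0.211]] y 0.122 0.13
0.56 [[0.58, 0.18, 0.181], [0.568, 0.18, 0.185], [0.58, 0.119, 0.19]] y 0.112 0.186
0.58 [[0.582, 0.17, 0.175], [0.581, 0.177, 0.179], [0.582, 0.173, 0.18]] y 0.112 0.19
[0.50386093 0.1484731  0.07478738] [-0.74393712  0.21686469  0.41574149  1.88320511 -0.09963842  1.06155279
 -0.235214  ] [-0.06600684  0.00100725  0.23258091]
```

The body has ample clearance: it bottoms out at 0.175 m, 80 mm above the tips. The tips are about 20 mm above the reported TCP. I'll continue down, guided by force.

>>> jog_arm(
  deltas=[
    {"linear": [0,0,-0.005],"roll": 0},
    {"linear": [0,0,-0.005],"roll": 0},
    {"linear": [0,0,0],"roll": 0},
    {"linear": [0,0,0],"roll": 0},
  ],
)

```text
t: 3.9
tcp_pos: [0.5037, 0.1484, 0.0645]
orientation: [[-0.053, 0.999, -0.0], [0.999, 0.053, -0.0], [-0.0, -0.0, -1.0]]
wrist_force: [0.3, -0.7, -1.0]
grip_width: 0.0002
finger_force: 0.0
```

>>> jog_arm(
  deltas=[
    {"linear": [0,0,-0.005],"roll": 0},
    {"linear": [0,0,-0.003],"roll": 0},
    {"linear": [0,0,0],"roll": 0},
    {"linear": [0,0,0],"roll": 0},
  ],
)

```text
t: 4.3
tcp_pos: [0.504, 0.1486, 0.0569]
orientation: [[-0.053, 0.999, 0.0], [0.999, 0.053, 0.0], [0.0, 0.0, -1.0]]
wrist_force: [-0.4, 0.3, 2.4]
grip_width: 0.0006
finger_force: 1.1
```

Run:
```python
from h import *
s=snapshot('scene');P=pts(s);d=s['frame'].max(2)<60
m=d&(P[...,0]>.46)&(P[...,0]<.55)&(P[...,1]>.10)&(P[...,1]<.19)&(P[...,2]>.02)&(P[...,2]<.12)
for v,u in np.argwhere(m)[::2]: print(u,v,P[v,u].round(3),end=';')
st=monitor.get_state();print(st['tcp_pos'],st['wrist_force'],st['tau'].round(2))
```

```text
209 170 [0.509 0.138 0.117];203 171 [0.492 0.146 0.118];208 171 [0.504 0.137 0.117];202 172 [0.494 0.155 0.104];204 172 [0.493 0.143 0.116];207 172 [0.5   0.136 0.116];209 172 [0.508 0.138 0.108];202 173 [0.494 0.155 0.1  ];204 173 [0.495 0.146 0.107];206 173 [0.494 0.134 0.118];208 173 [0.503 0.137 0.108];210 173 [0.509 0.136 0.105];202 174 [0.493 0.154 0.097];204 174 [0.494 0.145 0.104];206 174 [0.495 0.135 0.112];208 174 [0.501 0.135 0.107];210 174 [0.51  0.137 0.098];212 174 [0.52  0.142 0.087];203 175 [0.496 0.154 0.089];205 175 [0.496 0.144 0.098];207 175 [0.497 0.134 0.108];209 175 [0.507 0.138 0.096];211 175 [0.512 0.135 0.095];203 176 [0.494 0.152 0.089];205 176 [0.494 0.142 0.098];207 176 [0.498 0.136 0.1  ];209 176 [0.507 0.14  0.089];211 176 [0.511 0.134 0.092];204 177 [0.493 0.146 0.09 ];206 177 [0.494 0.136 0.098];208 177 [0.503 0.139 0.088];210 177 [0.508 0.136 0.087];206 178 [0.494 0.137 0.092];208 178 [0.5   0.135 0.09 ];206 179 [0.497 0.142 0.081];[0.50404313 0.14863044 0.0569852 ] [0.34215651 0.04105156 1.98905678] [  0.22 -45.19   4.26 -32.65   0.06   0.17  -0.  ]
```

Contact at TCP z≈0.058, with about 2–3 N. I'll press down about 30 mm and hold.

>>> jog_arm(
  deltas=[
    {"linear": [0,0,-0.006],"roll": 0},
    {"linear": [0,0,-0.006],"roll": 0},
    {"linear": [0,0,-0.006],"roll": 0},
    {"linear": [0,0,-0.006],"roll": 0},
    {"linear": [0,0,-0.004],"roll": 0},
    {"linear": [0,0,-0.001],"roll": 0},
    {"linear": [0,0,0],"roll": 0},
    {"linear": [0,0,0],"roll": 0},
    {"linear": [0,0,0],"roll": 0},
    {"linear": [0,0,0],"roll": 0},
    {"linear": [0,0,0],"roll": 0},
    {"linear": [0,0,0],"roll": 0},
  ],
)

```text
t: 5.55
tcp_pos: [0.5048, 0.1486, 0.028]
orientation: [[-0.053, 0.999, 0.002], [0.999, 0.053, 0.0], [0.0, 0.002, -1.0]]
wrist_force: [1.6, 0.4, 6.1]
grip_width: 0.0005
finger_force: 2.9
```

Run:
```python
from h import *
a=snapshot('scene')['frame'][90:190,160:280];b=snapshot('top')['frame'][120:220,170:260]
f=lambda c:cv2.resize(c,None,fx=3.8,fy=3.8,interpolation=cv2.INTER_CUBIC)
cv2.imwrite('pics/a4.png',np.hstack([f(a),f(b)])); s=monitor.get_state();print(s['tcp_pos'],s['wrist_force'])
```

```text
[0.50486432 0.14859936 0.02802513] [0.55471058 0.74471011 7.43670549]
```

View pics/a4.png

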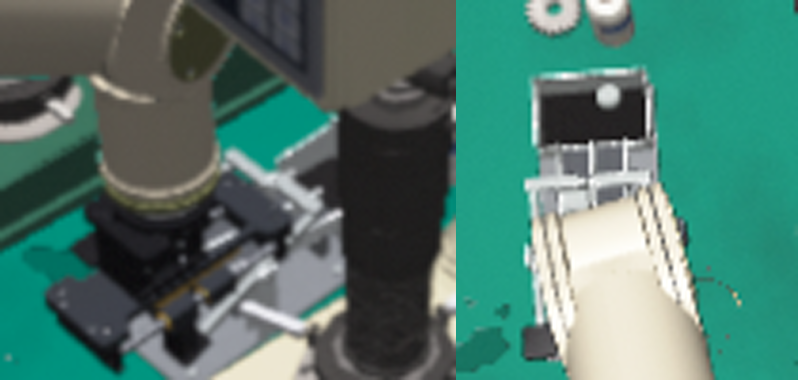

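The gate lifted. The ball is in the tray, at (607,97) in the right half, and the roller is still in the left lane at (570,198). I'll hold briefly, then lift off gently and retreat.

>>> jog_arm(
  deltas=[
    {"linear": [0,0,0],"roll": 0},
    {"linear": [0,0,0],"roll": 0},
    {"linear": [0,0,0],"roll": 0},
    {"linear": [0,0,0],"roll": 0},
    {"linear": [0,0,0.006],"roll": 0},
    {"linear": [0,0,0.006],"roll": 0},
    {"linear": [0,0,0.006],"roll": 0},
    {"linear": [0,0,0.006],"roll": 0},
    {"linear": [0,0,0.006],"roll": 0},
    {"linear": [0,0,0.01],"roll": 0},
    {"linear": [0,0,0.02],"roll": 0},
    {"linear": [0,0,0.02],"roll": 0},
  ],
)

```text
t: 6.85
tcp_pos: [0.5042, 0.1482, 0.1087]
orientation: [[-0.053, 0.999, 0.001], [0.999, 0.053, -0.0], [-0.0, 0.001, -1.0]]
wrist_force: [1.1, 0.4, 0.1]
grip_width: 0.0004
finger_force: 0.0
```

>>> jog_arm(
  deltas=[
    {"linear": [0,0,0.02],"roll": 0},
    {"linear": [0,0,0.02],"roll": 0},
    {"linear": [-0.02,0.005,0.02],"roll": 0},
    {"linear": [-0.025,0.01,0.01],"roll": 0},
    {"linear": [-0.025,0.015,0],"roll": 0},
    {"linear": [-0.02,0.02,0],"roll": 0},
    {"linear": [-0.015,0.02,0],"roll": 0},
    {"linear": [-0.015,0.02,0],"roll": 0},
    {"linear": [-0.015,0.02,0],"roll": 0},
    {"linear": [0,0,0],"roll": 0},
    {"linear": [0,0,0],"roll": 0},
    {"linear": [0,0,0],"roll": 0},
  ],
)

```text
t: 8.05
tcp_pos: [0.3696, 0.2577, 0.178]
orientation: [[-0.052, 0.999, 0.001], [0.999, 0.052, 0.0], [0.0, 0.001, -1.0]]
wrist_force: [-0.1, -0.0, -1.6]
grip_width: 0.0002
finger_force: 0.0
```

Run:
```python
from h import *
a=snapshot('scene')['frame'][90:190,160:280];b=snapshot('top')['frame'][120:220,170:260]
f=lambda c:cv2.resize(c,None,fx=3.8,fy=3.8,interpolation=cv2.INTER_CUBIC)
cv2.imwrite('pics/a5.png',np.hstack([f(a),f(b)])); s=monitor.get_state();print(s['t'],s['tcp_pos'],s['wrist_force'])
```

```text
8.15 [0.36952826 0.25773581 0.17788014] [0.54847358 0.38119366 0.27772817]
```

View pics/a5.png

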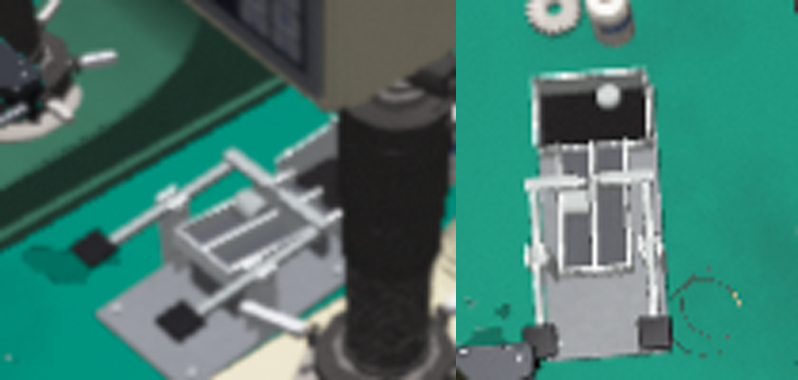

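The ball is at rest in the tray at (608,97), the roller is behind its gate at (572,202), both levers are up, and the arm is clear. I'm handing in.

```bash
python3 -c "
from station import order
print(order.finish_job())"
```

```text
the job is handed in; nothing more can be done
None
```

I pressed the right lever and the ball rolled into the catch tray; I then let go, both levers came back up, the roller stayed behind its gate, and the job is handed in (no verdict was returned).

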